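# Slide the mould home and lock the toggle press

### The job

Push the cream mould along its channel on the pink board until it sits fully against the stop under the press, sliding it only, without lifting or tipping it. Then push the yellow press lever over and down past its dead point, so that it snaps and stays locked with the ram pad pressing on the mould. Leave everything else on the table where it stands, and finish clear of everything.

Things in the scene. Friction and masses are not known exactly. Their poses are not given: they have to be found in the camera images.
- station: Sealing station, fixed: pink board 400 x 180 x 12 mm (long along its x) with two aluminium guide rails (14 mm high above the board, inner faces 74 mm apart, from x = -150 to +30 mm) and a white toggle press at the +x end. Origin at the centre of the board's underside, on the table; +x points along the channel towards the stop, z up.
- stop (a point): Middle of the stop at the foot of the press column, on the board's top at station x = +30 mm; the stop is the column's upright face, 60 mm wide. The press head overhangs the channel from x = -20 to +90 mm, 54 mm wide, underside 75 mm and top 117 mm above the table; the lever rises from its top.
- mould: Cream lidded mould, loose block 120 mm (x) x 70 (y) x 40 high, 0.4 to 0.8 kg, on the board between the rails (2 mm spare each side); lid knob 18 mm wide, 14 high, 25 mm behind centre. Origin: centre of underside; axes as the station's. Starts 45 to 95 mm short of the stop; home, its origin is at station x = -30 mm, y = 0, 12 mm above the table. Slides with about 2 to 8 N.
- lever (a joint): Lever angle, rad. 0 = open: handle up, 67 degrees above level, leaning to the station's +x; grows as the handle is pushed over and down towards +x; handle elevation = 1.17 minus this. 1.12 = locked at its end stop, handle nearly level, pointing to +x. Starts at 0 to 0.06. Dead point 0.90: past it the lever snaps to 1.12 and stays; let go well before it, it springs back open.
- lever_hinge (a point): The lever's hinge axis (parallel to the station's y), at station x = +60 mm, y = 0, 105 mm above the table. The over-centre spring resists with up to about 10 N at the grip, most at 0.25 to 0.5 rad, fading to nothing at the dead point.
- lever_grip (a point): Centre of the yellow cross-bar grip at the lever's end, a cylinder 22 mm thick and 56 mm long lying parallel to the station's y, 125 mm from the hinge axis, on a 12 mm thick steel rod. It moves with the lever.
- ram_pad: Black rubber pad of the ram, 22 mm across, under the press head at station x = +5 mm; origin at the centre of its lower face. Open, it hangs 8 mm above the mould's lid; as the lever goes over it comes down and presses on the lid with a few newtons, if the mould stands against the stop.
- spare_mould: a second lidded mould like the one to be locked but light blue, 120 x 70 x 40 mm plus a lid knob 14 mm high; loose, a bystander; origin at the centre of its underside
- steel_cup: open steel cup, 64 mm across, 65 mm high; loose bystander; origin at the centre of its underside
- brush: pastry brush lying flat beside the board; loose bystander; origin beneath its middle
- snips_block: black block 60 x 80 x 50 mm with two yellow-handled snips standing in it, 120 mm high in all; loose bystander; origin at the centre of its underside
- jar: amber glass jar, 72 mm across, 100 mm high; loose bystander; origin at the centre of its underside
- bowl: white china bowl, 130 mm across, 50 mm high; loose bystander; origin at the centre of its underside
There are look-alikes about, which are no part of the job. Several things have the shape of the mould; the one meant has the colours described above.

How it is judged:
By the outcome, as a careful person would: the job done as asked, in the order asked, and still so for the second after the job is handed in, with the robot touching nothing.
It also fails if it takes over 48 s, if anything falls off the work surface, if the arm or the gripper's body presses on something with over 40 N, if the wrist force passes 120 N, or if a joint passes its speed limit or range.

### The arm

A 7-joint arm with a two-finger parallel gripper is mounted at the origin on the work surface. World frame = base frame: x ahead of the robot, y to its left, z up, the work surface at z = 0. Lengths are in mm, angles in rad, forces in N, time in s.
With the tool pointing down it reaches from about 375 to 925 mm from the base axis. Payload 3.1 kg.
Tool frame: the origin (TCP) lies at the very end of the fingers, on their centre line; the grasp point (between the pads) lies 19 mm behind it; y points along the fingers, x is the direction in which the jaws open and shut, and the axes are right-handed (so a half turn about y gives the same grasp; the last joint's range is limited). The gripper opens to 85 mm and grips with 20 to 120 N. Pads are 22 mm wide; open, the fingers measure 114 mm over their backs; the gripper's body (76 mm by 85 mm) begins 54 mm behind the grasp point. The pads swing forward as they close: fully open they stand 13 mm farther back than shut.
Start: joints at [-0.098, 0.383, 0.044, 1.598, -0.018, 1.161, -0.05], TCP at [650.002, 0.022, 231.269] pointing down, gripper open.
Joint ranges: [-2.61, 2.61], [-0.41, 2.15], [-1.48, 1.57], [0, 2.5], [-1.57, 4.71], [0.05, 1.97], [-2.85, 2.85]. Speed limits (rad/s): [2.79, 2.79, 3.14, 3.14, 3.14, 3.14, 3.14].

### API

Orientations are given as a unit quaternion [w, x, y, z].
In Python, from workcell import env, vision, workorder, models gives the robot as it stands. The module is installed in compiled form; this text tells all that it offers.
- The arm moves only by the tool arm_command, never from a script. Its argument "steps" is a list of rows, each a list of 4 numbers: the shift along the tool's x, y, z in units of 25 mm (1.0 is 25 mm), then the turn about the tool's y in units of 5 degrees (1.0 is 5 degrees). In form: [[x, y, z, twist], ...]. A call has 1 to 10 rows; each row shifts and turns the commanded pose from where the row before left it, along the tool's axes as they then stand; what a row does not reach is not made up. A row lasts 1/12 s, in which the tool goes at most 41.7 mm and 7.16 degrees, less where a joint would pass 70% of its speed; a pose out of reach is approached as far as the arm can. A call is refused whole if a number of a shift passes 1 or a number of a turn 1, either way. A call with a gripper value outside its range is refused whole. "fingers" is the opening, from 0 (shut) to 1 (fully open), set as the call begins (left out, the last holds). The fingers move at their own pace and stop on an object; "force" is the grip in N (left out, the last holds). Time passes only in rows, so rows that do not move let the fingers close. It gives the time, the measured TCP pose, the force and the opening at its end, in the units of the state.
- env.get_state(): the state, without advancing time (a new reading comes with each control period).
- vision.read_camera(name): name is "scene" or "side" or "wrist"; returns (picture, depth): 384x512x3 uint8, red, green, blue; 384x512 float32, mm along the optical axis (not along the pixel's ray), 0 where there is no reading.
- vision.get_calibration(name): a dict with "fov_y" (degrees; the focal length in pixels is half the picture's height over the tangent of half this angle, whatever the lens; pixels are square), "cx", "cy" (the principal point, pixels), "world_from_camera" (4x4, takes a point from camera to world coordinates). Camera axes: x right, y down, z forward; pixel columns grow to the right and rows downward; lengths in mm; the calibration is good to about 2 mm. A picture is of the moment at which its call begins: read the wrist's pose just before it. get_calibration takes no time and is no camera call; for the wrist camera it gives the pose at the moment of the call.
- workorder.hand_in(): hands the job in, once; it reports no verdict.
Trained networks look in the newest picture that a camera, given by its name, has taken for a name from the list of things; names that differ only in an ending like _2 or _b are one class to them, and where a whole thing is asked for, a point or a joint stands for the part that bears it (a point fixed in the world has none). Each returns a list of dicts, best first, with "score" (0 to 1); they miss things now and then, are a little off and sometimes report something else, mostly with a low value. They report only what shows in the picture. A call takes as long as a camera call. They do not tell look-alikes from the thing itself.
- models.boxes_of(camera, target): "location" ([x, y, z] in mm, in world coordinates, good to about 4 mm: the middle of the surface that is visible of it).
- models.silhouettes(camera, target): "pixels" (384x512 bool, what is visible of it).
The state is a dict: "clock": time; "qpos": joint angles; "joint_vel": joint speeds; "joint_torque": joint torques, N m; "ee_pos": TCP position; "tcp_rot": TCP orientation; "wrist_force": force on the tool from outside, world axes, zero at the start; "torque": the same for the moment, N m; "width": finger opening in mm.
Only numpy, scipy, OpenCV 4.12 (cv2) and the standard library are available. Lean on these libraries where they do the work, as an engineer would, in place of code of your own. Each camera call takes 0.05 s, during which the arm holds its last target.

## Working session

There is one attempt and no reset: what is moved stays moved. The work goes in short steps, Python scripts to look and compute and a tool call to move; the robot and the scene stay as the last step left them, time stands still between calls to the robot, and variables do not carry over. Pictures are saved under pics/ and viewed, and the job is handed in when it is done.

Besides the shell and the picture viewer there is one more tool, called after "Call:" by a JSON object that holds its "name" and its "arguments". arm_command: Moves the arm, as the interface text tells. Its arguments: {"type":"object","properties":{"steps":{"type":"array","items":{"type":"array","items":{"type":"number"}}},"fingers":{"type":"number"},"force":{"type":"number"}},"required":["steps"]}

```bash
mkdir -p pics
cat > h.py <<'E'
from workcell import env, vision, workorder, models
import numpy as np, cv2
def cal(n):
    c=vision.get_calibration(n); f=192/np.tan(np.radians(c["fov_y"])/2)
    return f,c["cx"],c["cy"],np.array(c["world_from_camera"])
def cloud(n,d):
    f,cx,cy,T=cal(n); v,u=np.mgrid[0:384,0:512]
    P=np.stack([(u-cx)/f*d,(v-cy)/f*d,d],-1)
    return P@T[:3,:3].T+T[:3,3]
def proj(n,p):
    f,cx,cy,T=cal(n); q=(np.atleast_2d(p)-T[:3,3])@T[:3,:3]
    return np.c_[q[:,0]/q[:,2]*f+cx,q[:,1]/q[:,2]*f+cy]
def save(n,name):
    p,d=vision.read_camera(n); cv2.imwrite(f"pics/{name}.png",p[:,:,::-1]); return p,d
E
python3 - <<'E'
from h import *
s=env.get_state(); print({k:np.round(v,3) for k,v in s.items()})
for n in ("scene","side","wrist"):
    p,d=save(n,n+"0"); np.savez(f"{n}0.npz",p=p,d=d,P=cloud(n,d)); print(n,cal(n)[3].round(2).tolist())
for n in ("scene","side"):
  for t in ("station","mould","lever","lever_grip","spare_mould"):
    for r in models.boxes_of(n,t)[:4]: print(n,t,round(r["score"],2),np.round(r["location"]))
E
```

```text
{'clock': np.float64(0.0), 'qpos': array([-0.098,  0.384,  0.044,  1.6  , -0.018,  1.161, -0.05 ]), 'joint_vel': array([ 0.   ,  0.   ,  0.001,  0.001, -0.002, -0.   ,  0.001]), 'joint_torque': array([-1.0000e-03, -4.3347e+01,  1.0240e+00, -2.4951e+01,  1.1000e-02,
        1.1000e-02, -0.0000e+00]), 'ee_pos': array([6.49037e+02, 7.00000e-03, 2.29863e+02]), 'tcp_rot': array([-0.707,  0.707, -0.001, -0.001]), 'wrist_force': array([-0.033,  0.058,  0.491]), 'torque': array([-0.019, -0.029,  0.004]), 'width': np.float64(85.455)}
scene [[-0.01, 0.79, -0.62, 1231.53], [1.0, 0.01, -0.0, 27.67], [0.0, -0.62, -0.79, 1030.93], [0.0, 0.0, 0.0, 1.0]]
side [[0.98, -0.15, 0.15, 368.83], [-0.21, -0.76, 0.62, -744.16], [0.02, -0.64, -0.77, 1061.39], [0.0, 0.0, 0.0, 1.0]]
wrist [[1.0, 0.0, -0.0, 649.27], [0.0, -0.95, -0.32, 82.9], [-0.0, 0.32, -0.95, 372.45], [0.0, 0.0, 0.0, 1.0]]
scene station 0.7 [611.  78.  11.]
scene station 0.51 [538. 396.  48.]
scene mould 0.86 [564. -82.  44.]
scene mould 0.86 [ 366. -103.   45.]
scene mould 0.67 [ 425. -284.   38.]
scene lever 0.57 [603. 139. 220.]
scene lever_grip 0.66 [604. 139. 222.]
scene spare_mould 0.78 [759.  72.  42.]
side station 0.6 [576.  27.  15.]
side mould 0.82 [ 545. -101.   54.]
side mould 0.72 [345. -92.  35.]
side mould 0.64 [ 408. -303.   41.]
side mould 0.46 [738.  55.  40.]
side lever 0.45 [594. 136. 204.]
side lever_grip 0.59 [594. 130. 206.]
side spare_mould 0.75 [740.  54.  40.]
```

View pics/scene0.png

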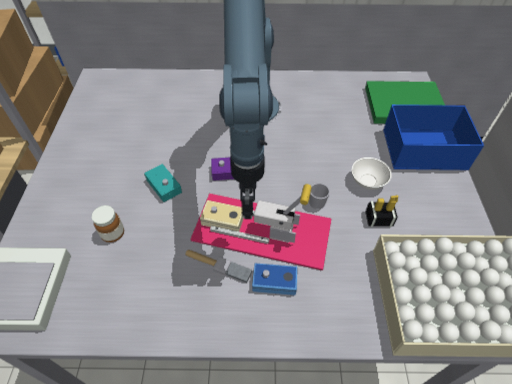

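View pics/side0.png

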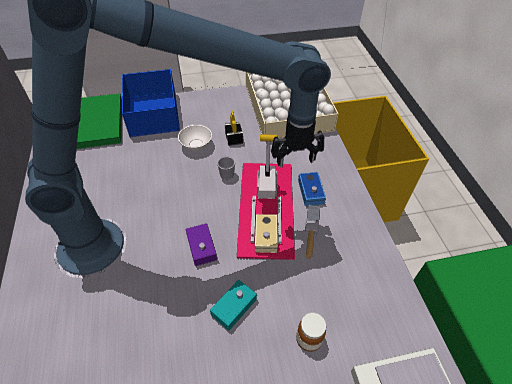

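View pics/wrist0.png

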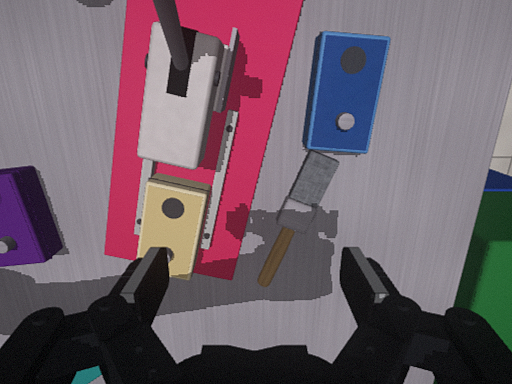

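The scene picture shows the pink board at about (262,230), the cream mould at (222,215), the press at (277,220) and the yellow grip at (306,193). Purple, teal and blue blocks are the look-alikes. The next step is to fit the board and mould poses.

Run:
```python
from h import *
for n in ("scene","side","wrist"):
    z=np.load(n+"0.npz"); p=z["p"].astype(int); P=z["P"]; d=z["d"]
    pink=(p[...,0]>150)&(p[...,1]<70)&(p[...,2]<120)&(d>0)&(P[...,2]>-5)&(P[...,2]<30)
    q=P[pink]; q=q[(abs(q[:,0]-620)<250)&(abs(q[:,1]-50)<300)]
    r=cv2.minAreaRect(q[:,:2].astype(np.float32)); print(n,"board",len(q),np.round(r[0]),np.round(r[1]),r[2],"z",np.median(q[:,2]).round(1))
    hsv=cv2.cvtColor(z["p"],cv2.COLOR_RGB2HSV)
    cr=(p[...,0]>170)&(p[...,1]>140)&(p[...,2]<190)&(p[...,0]-p[...,2]>35)&(d>0)
    m=cr&(P[...,2]>40)&(P[...,2]<62)&(abs(P[...,0]-560)<110)&(abs(P[...,1]+60)<110)
    q=P[m]
    if len(q)>20:
        r=cv2.minAreaRect(q[:,:2].astype(np.float32)); print(n,"mould",len(q),np.round(r[0],1),np.round(r[1],1),r[2],"z",np.median(q[:,2]).round(1))
    ye=(p[...,0]>150)&(p[...,1]>110)&(p[...,2]<70)&(d>0)&(P[...,2]>150)&(abs(P[...,0]-600)<90)&(abs(P[...,1]-130)<90)
    if ye.sum()>5:
        q=P[ye]; print(n,"grip",len(q),q.mean(0).round(1),q.min(0).round(),q.max(0).round())
```

```text
scene board 3000 [578.  38.] [396. 181.] 76.17179870605469 z 11.2
scene mould 596 [549.1 -84.3] [118.4  69.3] 77.22372436523438 z 51.6
scene grip 58 [607.1 147.5 225.9] [581. 137. 220.] [632. 161. 231.]
side board 2371 [577.  39.] [410. 180.] 76.62033081054688 z 11.5
side mould 542 [545.8 -86.6] [117.8  65.3] 76.03144073486328 z 52.2
side grip 57 [598.6 142.5 226.9] [575. 133. 223.] [626. 151. 230.]
wrist board 18441 [571.  15.] [354. 179.] 76.60014343261719 z 11.7
wrist mould 3775 [547.1 -83.3] [116.8  68.2] 76.6425552368164 z 52.1
```

Call:
{"name": "arm_command", "arguments": {"steps": [[0,0,0,0.9],[0,0,0,0.9],[0,0,0,0.9],[0,0,0,0]], "fingers": 0, "force": 40}}

```text
clock: 0.98
ee_pos: [650.0, 0.1, 231.3]
tcp_rot: [-0.702, 0.702, -0.083, 0.084]
wrist_force: [0.5, -0.2, -0.1]
width: 38.7
```

Call:
{"name": "arm_command", "arguments": {"steps": [[-0.35,0,-0.9,0],[-0.35,0,-0.9,0],[-0.35,0,-0.9,0],[-0.35,0,-0.9,0],[-0.35,0,-0.9,0],[-0.35,0,-0.9,0],[-0.35,0,-0.9,0],[-0.35,0,-0.9,0],[-0.35,0,-0.9,0],[0,0,0,0]]}}

```text
clock: 1.82
ee_pos: [522.5, -185.1, 231.5]
tcp_rot: [-0.701, 0.703, -0.086, 0.085]
wrist_force: [0.3, -1.3, -0.3]
width: 0.0
```

```bash
cat >> h.py <<'E'
C=np.array([577.5,38.5]); YAW=np.radians(76.5)
def st(p):
    c,s=np.cos(YAW),np.sin(YAW); d=np.array(p)[...,:2]-C
    return np.stack([d[...,0]*c+d[...,1]*s,-d[...,0]*s+d[...,1]*c,np.array(p)[...,2]],-1)
def show():
    s=env.get_state(); w,x,y,z=s["tcp_rot"]; 
    zx=2*(x*z+w*y); zy=2*(y*z-w*x)
    print("t",round(float(s["clock"]),2),"tcp",np.round(s["ee_pos"],1),"station",st(s["ee_pos"]).round(1),"toolz yaw",round(float(np.degrees(np.arctan2(zy,zx))),1),"F",np.round(s["wrist_force"],1),"w",round(float(s["width"]),1))
E
python3 - <<'E'
from h import *
show(); p,d=save("wrist","wrist1"); np.savez("wrist1.npz",p=p,d=d,P=cloud("wrist",d)); save("side","side1")
E
```

```text
t 1.82 tcp [ 522.5 -185.1  231.5] station [-230.2    1.3  231.5] toolz yaw 76.1 F [ 0.3 -1.3 -0.3] w 0.0
```

View pics/wrist1.png

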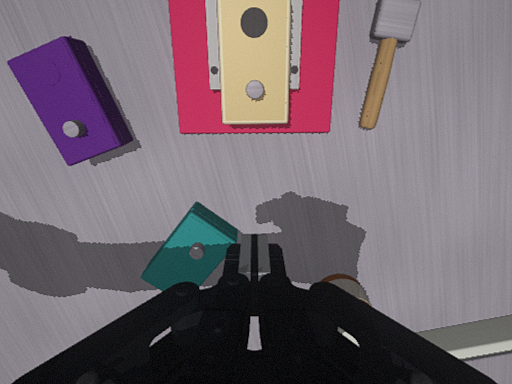

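View pics/side1.png

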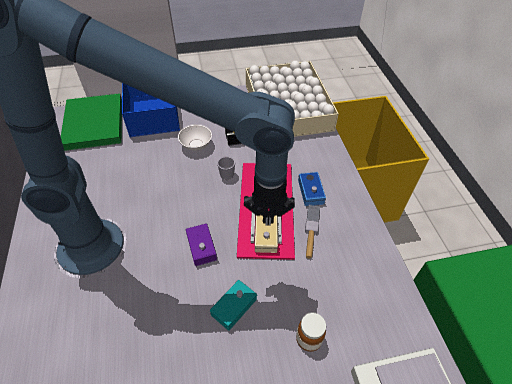

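Run:
```python
from h import *
z=np.load("wrist1.npz"); p=z["p"].astype(int);P=z["P"];d=z["d"]
S=st(P)
pink=(p[...,0]>150)&(p[...,1]<70)&(p[...,2]<120)&(d>0)&(abs(S[...,2]-12)<6)
q=P[pink]; r=cv2.minAreaRect(q[:,:2].astype(np.float32)); print(r)
s=S[pink]
for a in (-180,-150,-100,-50,0,50):
    m=abs(s[:,0]-a)<4
    if m.sum()>5: print(a,s[m][:,1].min().round(1),s[m][:,1].max().round(1))
cr=(p[...,0]-p[...,2]>35)&(p[...,1]>140)&(d>0)&(P[...,2]>46)&(P[...,2]<57)&(S[...,0]<-20)
print("mould station",S[cr].min(0).round(1),S[cr].max(0).round(1),cv2.minAreaRect(P[cr][:,:2].astype(np.float32)), "rear edge board",s[:,0].min())
```

```text
((547.2332763671875, -86.8033218383789), (137.9188232421875, 179.4180908203125), 76.32122802734375)
-180 -89.2 89.0
-150 -89.5 89.3
-100 -88.4 89.4
mould station [-182.3  -34.4   48.6] [-69.3  34.9  55.5] ((547.8648681640625, -83.53238677978516), (113.04084014892578, 68.69120025634766), 76.9384994506836) rear edge board -197.85072051512086
```

The wrist view shows the mould's rear edge at row 123, centred at column 256 and in line with the fingers. The teal block (190,250) and the jar (345,285) are nearby. I'll check their clearance before descending.

Run:
```python
from h import *
z=np.load("scene0.npz"); P=z["P"]; d=z["d"]
S=st(P); m=(d>0)&(P[...,2]>15)&(P[...,2]<110)&(S[...,0]>-420)&(S[...,0]<-190)&(abs(S[...,1])<200)
q=S[m]; T=np.array([-230,1])
for lo,hi in ((15,60),(60,110)):
    k=q[(q[:,2]>lo)&(q[:,2]<=hi)]; r=np.hypot(*(k[:,:2]-T).T); i=np.argsort(r)[:4]; print(lo,hi,k[i].round(),r[i].round())
```

```text
15 60 [[-296.   66.   21.]
 [-303.   58.   28.]
 [-299.   63.   39.]
 [-301.   61.   25.]] [92. 92. 93. 93.]
60 110 [[-407. -109.   69.]
 [-410. -104.   67.]
 [-413.  -99.   64.]
 [-407. -110.   66.]] [208. 208. 209. 209.]
```

Call:
{"name": "arm_command", "arguments": {"steps": [[0.05,0.92,0,0],[0,0.92,0,0],[0,0.92,0,0],[0,0.92,0,0],[0,0.92,0,0],[0,0.92,0,0],[0,0.92,0,0],[0,0.92,0,0],[0,0.86,0,0],[0,0,0,0]]}}

```text
clock: 2.75
ee_pos: [524.6, -175.4, 21.4]
tcp_rot: [0.703, -0.702, 0.085, -0.079]
wrist_force: [-1.5, -0.6, -0.9]
width: 0.1
```

Run:
```python
from h import *
show(); save("side","side2")
```

```text
t 2.75 tcp [ 524.6 -175.4   21.4] station [-220.3    1.5   21.4] toolz yaw 76.7 F [-1.5 -0.6 -0.9] w 0.1
```

Call:
{"name": "arm_command", "arguments": {"steps": [[0,0,0.3,0],[0,0,0.3,0],[0,0,0.2,0],[0,0,0.2,0],[0,0,0.2,0],[0,0,0.2,0],[0,0,0.2,0],[0,0,0.2,0],[0,0,0.2,0],[0,0,0.2,0]]}}

```text
clock: 3.63
ee_pos: [540.9, -129.3, 27.5]
tcp_rot: [-0.701, 0.704, -0.083, 0.085]
wrist_force: [-1.5, -5.8, 3.6]
width: 0.3
```

Run:
```python
from h import *
show(); save("side","side3")
```

```text
t 3.63 tcp [ 540.9 -129.3   27.5] station [-171.7   -3.6   27.5] toolz yaw 76.3 F [-1.5 -5.8  3.6] w 0.3
```

View pics/side3.png

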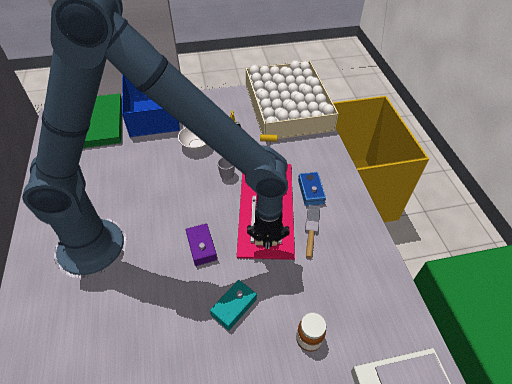

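Call:
{"name": "arm_command", "arguments": {"steps": [[-0.03,0,0.25,0],[-0.03,0,0.25,0],[-0.03,0,0.25,0],[-0.03,0,0.25,0],[0,0,0.25,0],[0,0,0.25,0],[0,0,0.25,0],[0,0,0.1,0],[0,0,0,0],[0,0,0,0]]}}

```text
clock: 4.52
ee_pos: [549.6, -82.1, 27.3]
tcp_rot: [-0.701, 0.703, -0.082, 0.085]
wrist_force: [0.8, -5.5, 3.3]
width: 0.1
```

Run:
```python
from h import *
show(); save("wrist","wrist4")
```

```text
t 4.52 tcp [549.6 -82.1  27.3] station [-123.7   -1.    27.3] toolz yaw 76.4 F [ 0.8 -5.5  3.3] w 0.1
```

View pics/wrist4.png

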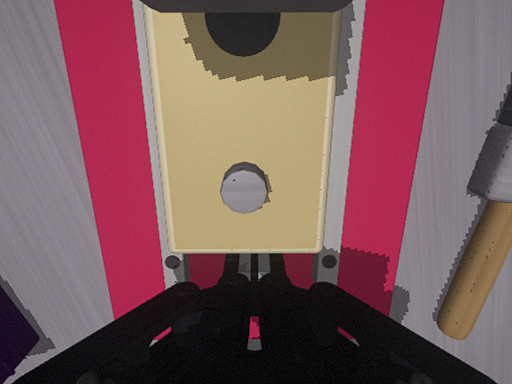

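The wrist view shows the mould between the rails at columns 170–325, rear edge at row 250, in contact with the fingers and with its front under the press head. I'll keep pushing slowly until it reaches the stop.

Call:
{"name": "arm_command", "arguments": {"steps": [[0,0,0.12,0],[0,0,0.12,0],[0,0,0.12,0],[0,0,0.12,0],[0,0,0.12,0],[0,0,0.1,0],[0,0,0,0]]}}

```text
clock: 5.15
ee_pos: [553.4, -65.7, 27.2]
tcp_rot: [-0.701, 0.703, -0.083, 0.085]
wrist_force: [0.7, -6.5, 3.8]
width: 0.2
```

Call:
{"name": "arm_command", "arguments": {"steps": [[0,0,0.08,0],[0,0,0.08,0],[0,0,0,0]]}}

```text
clock: 5.4
ee_pos: [554.2, -62.3, 27.2]
tcp_rot: [-0.701, 0.703, -0.083, 0.085]
wrist_force: [-1.3, -7.0, 4.6]
width: -0.0
```

Run:
```python
from h import *
show()
```

```text
t 5.4 tcp [554.2 -62.3  27.2] station [-103.4   -0.9   27.2] toolz yaw 76.4 F [-1.3 -7.   4.6] w -0.0
```

Call:
{"name": "arm_command", "arguments": {"steps": [[0,0,0.08,0],[0,0,0,0]]}}

```text
clock: 5.57
ee_pos: [554.3, -62.0, 27.2]
tcp_rot: [-0.7, 0.704, -0.083, 0.085]
wrist_force: [-1.0, -8.5, 5.5]
width: 0.1
```

Call:
{"name": "arm_command", "arguments": {"steps": [[0,0,0.08,0],[0,0,0,0]]}}

```text
clock: 5.73
ee_pos: [554.3, -61.9, 27.2]
tcp_rot: [-0.7, 0.704, -0.084, 0.085]
wrist_force: [-1.6, -11.8, 6.2]
width: -0.3
```

Call:
{"name": "arm_command", "arguments": {"steps": [[0,0,0.08,0],[0,0,0,0]]}}

```text
clock: 5.9
ee_pos: [554.3, -62.0, 27.2]
tcp_rot: [-0.699, 0.705, -0.085, 0.086]
wrist_force: [-2.8, -14.2, 7.4]
width: -0.2
```

The force rises from 7 to 14 N with no travel, so the mould is at the stop. I'll back off and check.

Call:
{"name": "arm_command", "arguments": {"steps": [[0,0,-0.2,0],[0,0,-0.6,0],[0,0,-0.8,0],[0,0,-0.8,0],[0,0,-0.4,0],[0,0,0,0]]}}

```text
clock: 6.4
ee_pos: [537.1, -123.3, 25.7]
tcp_rot: [-0.702, 0.702, -0.085, 0.084]
wrist_force: [0.0, 0.6, 0.3]
width: 0.2
```

Run:
```python
from h import *
show(); p,d=save("wrist","wrist5"); P=cloud("wrist",d); S=st(P); p=p.astype(int)
cr=(p[...,0]-p[...,2]>30)&(p[...,1]>140)&(d>0)&(P[...,2]>46)&(P[...,2]<57)
s=S[cr]; print(s.min(0).round(1),s.max(0).round(1),np.median(s[:,2]))
for y in (-25,-10,10,25):
    m=abs(s[:,1]-y)<3; print(y,s[m][:,0].min().round(1))
pk=(p[...,0]>150)&(p[...,1]<70)&(p[...,2]<120)&(d>0); print("board rear",S[pk][:,0].min().round(1),S[pk].min(0).round(1),S[pk].max(0).round(1))
```

```text
t 6.4 tcp [ 537.1 -123.3   25.7] station [-166.8    1.5   25.7] toolz yaw 76.2 F [0.  0.6 0.3] w 0.2
[-89.8 -31.9  47.7] [-54.3  38.   56.5] 52.249509495995156
-25 -89.4
-10 -89.3
10 -89.7
25 -89.7
board rear -204.9 [-204.9  -95.3   -1.7] [-44.9  91.4  72.3]
```

View pics/wrist5.png

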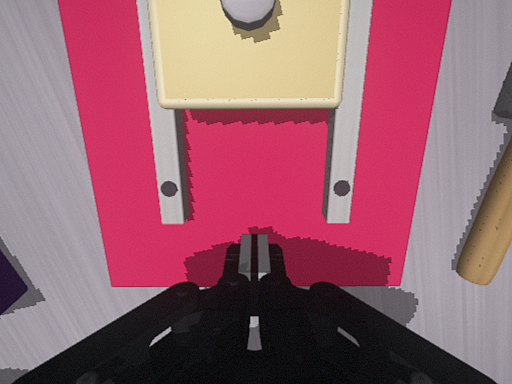

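The mould's rear face is at station x = -89.6 and square (ideal -90), so it is home. Next I'll rise and travel to the lever.

Call:
{"name": "arm_command", "arguments": {"steps": [[0,-0.95,0,0],[0,-0.95,0,0],[0,-0.95,0,0],[0,-0.95,0,0],[0,-0.95,0,0],[0,-0.95,0,0],[0,-0.95,0,0],[0,-0.95,0,0],[0,0,0,0]]}}

```text
clock: 7.2
ee_pos: [542.6, -118.7, 221.6]
tcp_rot: [0.703, -0.702, 0.078, -0.086]
wrist_force: [0.0, -0.6, 1.1]
width: -0.1
```

Call:
{"name": "arm_command", "arguments": {"steps": [[0,0,0.9,0],[0,0,0.9,0],[0,0,0.9,0],[0,0,0.9,0],[0,0,0.9,0],[0,0,0.9,0],[0,0,0.9,0],[0,0,0.9,0],[0,0,0.5,0],[0,0,0,0]]}}

```text
clock: 8.03
ee_pos: [582.7, 73.0, 215.2]
tcp_rot: [0.704, -0.701, 0.08, -0.08]
wrist_force: [0.3, 0.7, 0.5]
width: 0.2
```

Run:
```python
from h import *
show(); 
for n in("wrist","side"):
    p,d=save(n,n+"6"); P=cloud(n,d); S=st(P); p=p.astype(int)
    ye=(p[...,0]>130)&(p[...,1]>90)&(p[...,2]<70)&(d>0)&(S[...,2]>150)&(abs(S[...,0]-109)<60)&(abs(S[...,1])<50)
    s=S[ye]
    if len(s): print(n,len(s),s.mean(0).round(1),s.min(0).round(1),s.max(0).round(1))
```

```text
t 8.03 tcp [582.7  73.  215.2] station [ 34.8   3.  215.2] toolz yaw 77.0 F [0.3 0.7 0.5] w 0.2
wrist 5436 [108.9   0.3 226.5] [ 98.7 -27.7 217. ] [118.3  28.  230.4]
```

View pics/wrist6.png

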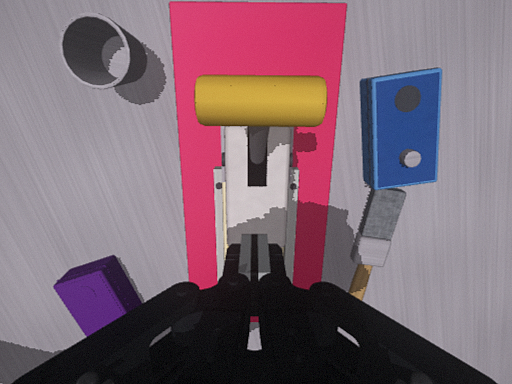

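View pics/side6.png

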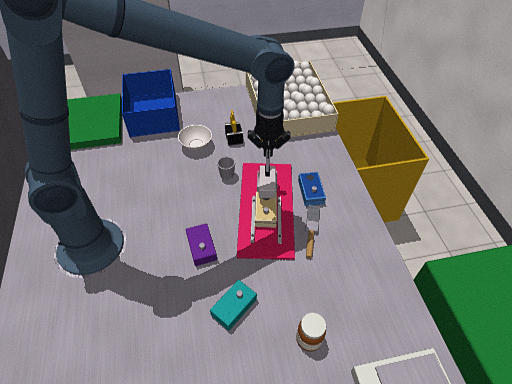

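The wrist picture shows the grip at (260,100), measured at station (109, 0, 219), which matches the model. I'll move in behind it.

Call:
{"name": "arm_command", "arguments": {"steps": [[0.12,-0.05,0.9,0],[0,-0.1,0.9,0],[0,0,0,0],[0,0,0,0]]}}

```text
clock: 8.47
ee_pos: [596.4, 109.0, 219.5]
tcp_rot: [-0.702, 0.702, -0.083, 0.083]
wrist_force: [-1.1, -1.1, 0.8]
width: -0.1
```

Run:
```python
from h import *
show(); save("wrist","wrist7")
```

```text
t 8.47 tcp [596.4 109.  219.5] station [ 72.9  -2.  219.5] toolz yaw 76.5 F [-1.1 -1.1  0.8] w -0.1
```

View pics/wrist7.png

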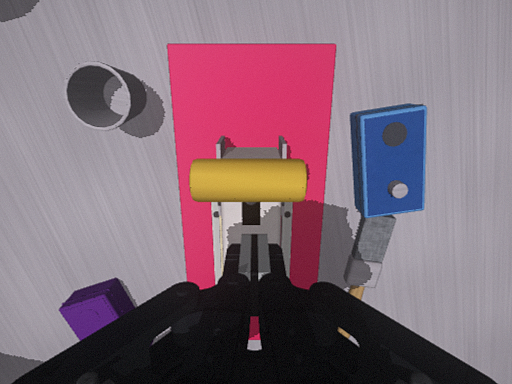

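Fingers (255,235) are just behind the grip (248,180) and centred on it. Pushing the lever now.

Call:
{"name": "arm_command", "arguments": {"steps": [[-0.05,0,0.3,0],[0,0.02,0.3,0],[0,0.05,0.3,0],[0,0.07,0.3,0],[0,0.08,0.3,0],[0,0.16,0.24,0],[0,0.16,0.24,0],[0,0.16,0.24,0]]}}

```text
clock: 9.18
ee_pos: [607.8, 160.2, 202.0]
tcp_rot: [-0.7, 0.704, -0.085, 0.083]
wrist_force: [-3.5, -6.7, 5.0]
width: 0.1
```

Run:
```python
from h import *
show(); save("wrist","wrist8"); save("side","side8")
```

```text
t 9.18 tcp [607.8 160.2 202. ] station [125.4  -1.  202. ] toolz yaw 76.4 F [-3.5 -6.7  5. ] w 0.1
```

View pics/wrist8.png

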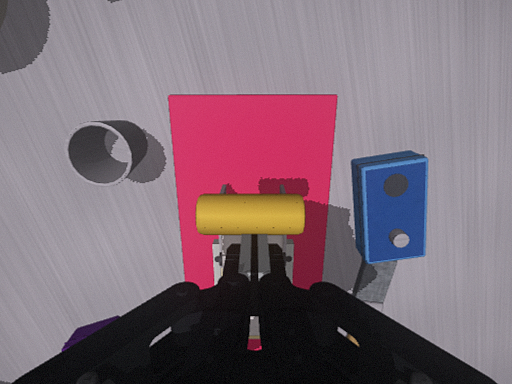

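The fingers follow the grip (250,213) and the force is about 8 N tangential, with the lever near 45°. I'll carry on through the dead point.

Call:
{"name": "arm_command", "arguments": {"steps": [[0,0.22,0.21,0],[0,0.22,0.21,0],[0,0.22,0.21,0],[0,0.24,0.17,0],[0,0.24,0.17,0],[0,0.24,0.17,0]]}}

```text
clock: 9.78
ee_pos: [614.9, 189.3, 168.0]
tcp_rot: [-0.701, 0.703, -0.084, 0.083]
wrist_force: [-2.0, -4.9, 3.2]
width: 0.1
```

Run:
```python
from h import *
show(); save("wrist","wrist9")
```

```text
t 9.78 tcp [614.9 189.3 168. ] station [155.4  -1.2 168. ] toolz yaw 76.4 F [-2.  -4.9  3.2] w 0.1
```

View pics/wrist9.png

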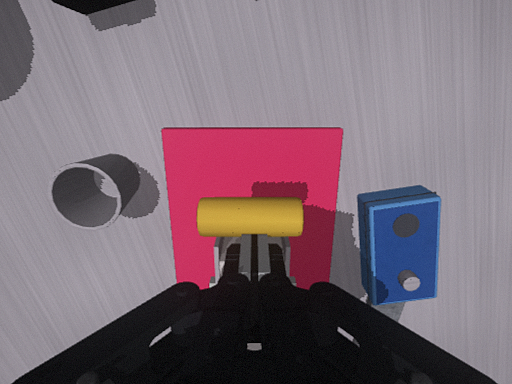

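Contact is steady. I'll continue down past the dead point.

Call:
{"name": "arm_command", "arguments": {"steps": [[0,0.24,0.18,0],[0,0.25,0.17,0],[0,0.27,0.14,0],[0,0.28,0.12,0]]}}

```text
clock: 10.17
ee_pos: [618.6, 208.6, 141.2]
tcp_rot: [0.703, -0.701, 0.082, -0.083]
wrist_force: [-0.6, 0.2, 0.1]
width: 0.2
```

Run:
```python
from h import *
show(); p,d=save("wrist","wrist10"); P=cloud("wrist",d); S=st(P); p=p.astype(int)
ye=(p[...,0]>130)&(p[...,1]>90)&(p[...,2]<70)&(d>0)&(abs(S[...,1])<50)
s=S[ye]; print(len(s),s.min(0).round(1),s.max(0).round(1),np.percentile(s[:,2],98))
```

```text
t 10.17 tcp [618.6 208.6 141.2] station [175.   -0.3 141.2] toolz yaw 76.6 F [-0.6  0.2  0.1] w 0.2
2703 [124.8 -41.9   9.2] [193.6  30.5 121.4] 120.41952653655328
```

View pics/wrist10.png

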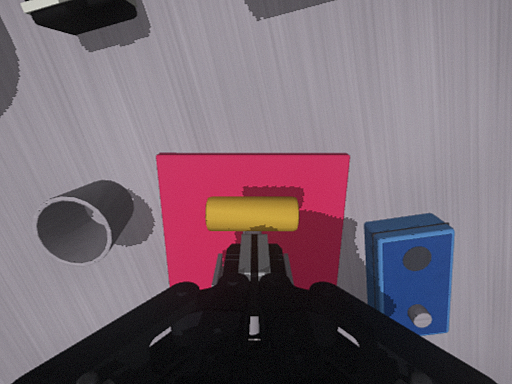

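The lever snapped: the grip's top is at z≈121 (the locked model gives 122), and the tool force is zero. I'll lift clear and verify.

Call:
{"name": "arm_command", "arguments": {"steps": [[0,-0.6,0,0],[0,-0.9,0,0],[0,-0.9,0,0],[0,-0.9,0,0],[0,-0.9,0,0],[0,-0.9,-0.8,0],[0,-0.5,-0.9,0],[0,0,-0.9,0],[0,0,-0.9,0],[0,0,0,0]]}}

```text
clock: 11.05
ee_pos: [598.2, 115.2, 282.2]
tcp_rot: [-0.701, 0.703, -0.085, 0.086]
wrist_force: [0.5, -1.9, -0.0]
width: -0.1
```

Call:
{"name": "arm_command", "arguments": {"steps": [[0,0,-0.9,0],[0,0,-0.9,0],[0,0,-0.9,0],[0,0,-0.9,0],[0,0,-0.9,0],[0,0,0,0],[0,0,0,0],[0,0,0,0]]}}

```text
clock: 11.72
ee_pos: [572.1, 13.7, 281.4]
tcp_rot: [0.703, -0.702, 0.082, -0.082]
wrist_force: [-0.3, 0.1, 0.2]
width: 0.1
```

Run:
```python
from h import *
show()
for n in("wrist","side","scene"):
    p,d=save(n,n+"11"); P=cloud(n,d); S=st(P); p=p.astype(int)
    ye=(p[...,0]>130)&(p[...,1]>90)&(p[...,2]<70)&(d>0)&(abs(S[...,1])<40)&(abs(S[...,0]-160)<60)&(S[...,2]>60)
    s=S[ye]; 
    if len(s): print(n,"grip",len(s),s.min(0).round(1),s.max(0).round(1))
    cr=(p[...,0]-p[...,2]>30)&(p[...,1]>140)&(d>0)&(P[...,2]>46)&(P[...,2]<57)&(abs(S[...,1])<45)&(S[...,0]<0)&(S[...,0]>-150)
    s=S[cr]
    if len(s): print(n,"mould",len(s),s.min(0).round(1),s.max(0).round(1),np.median(s[:,2]).round(1))
    if n!="wrist":
        a=cv2.imread(f"pics/{n}0.png").astype(int); 
    for t in ("spare_mould","steel_cup","brush","snips_block","jar","bowl") if n=="scene" else ():
        r=models.boxes_of(n,t); print(t,[(round(x["score"],2),np.round(x["location"]).tolist()) for x in r[:1]])
```

```text
t 11.72 tcp [572.1  13.7 281.4] station [-25.3  -0.5 281.4] toolz yaw 76.6 F [-0.3  0.1  0.2] w 0.1
wrist mould 1867 [-90.7 -30.8  48.4] [-0.  38.  55.6] 51.9
side grip 16 [167.5 -25.7 110.5] [178.7  27.  122. ]
side mould 291 [-95.6 -31.1  46. ] [-0.  37.  56.2] 52.1
scene grip 66 [173.7 -29.2 114. ] [192.5  22.7 123.3]
scene mould 309 [-90.4 -34.4  46.7] [-14.7  36.1  56.3] 51.8
spare_mould [(0.77, [757.0, 72.0, 42.0])]
steel_cup []
brush [(0.9, [710.0, -72.0, 16.0])]
snips_block [(0.89, [535.0, 395.0, 48.0])]
jar []
bowl [(0.85, [357.0, 400.0, 26.0])]
```

View pics/wrist11.png

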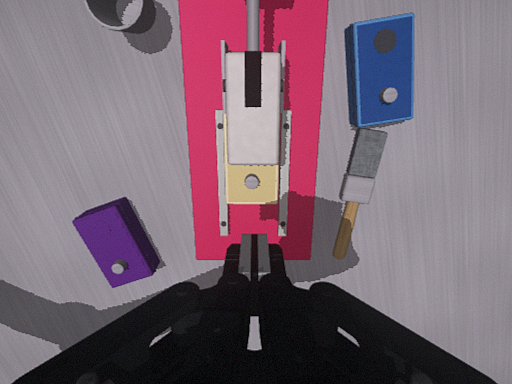

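View pics/scene11.png

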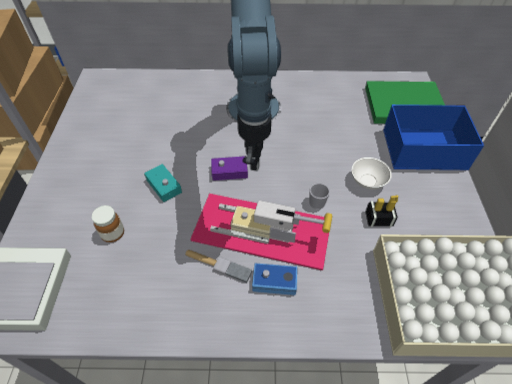

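View pics/side11.png

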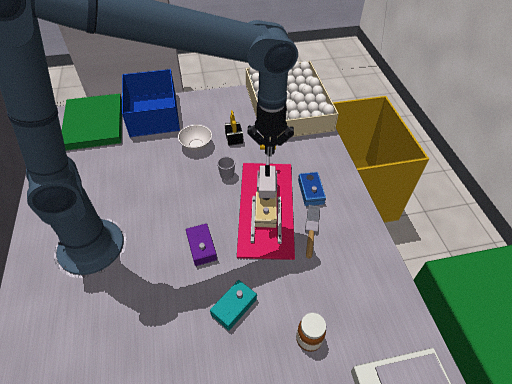

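All checks agree: the mould's rear face is at x ≈ -90, the lever is level with the grip's top at z≈122, and the bystanders appear at the same pixels as before. The tool is clear. Handing in.

Run:
```python
from h import *
print(workorder.hand_in()); show()
```

```text
the job is handed in; nothing more can be done
None
the job is handed in; nothing more can be done
```

The cream mould is against the stop, and the yellow lever has snapped over and is locked. I handed the job in at about 12 s on the clock, with the arm clear; `hand_in` gives no verdict.

- **Mould:** I slid it along the channel with the closed fingertips. At the stop the push force rose from 7 to 14 N with no more travel. Its rear face then measured x = -89.6 mm (ideal -90), level and square to the stop.
- **Lever:** I pushed the grip along its arc with at most about 9 N read at the checks, until it snapped over. After I backed off, the grip's top was at about z = 122 mm, which matches the locked angle of 1.12 rad, and the tool read no force.
- **Final check:** With the tool about 160 mm above the press, the mould and lever still measured the same.
- **Bystanders:** They look unmoved in the before and after pictures. The detector missed the steel cup and the jar in the last scene picture, so I checked those two by eye only.
- **Not seen directly:** The ram pad's contact with the lid is hidden under the press head. I inferred it from the locked lever and the mould being home.

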